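Seal a sample pan against the sensor head with the cam lift and hold it

ROBOT

A 6-joint arm with a two-finger parallel gripper is mounted at the origin on the work surface; the furniture and walls round the work are solid. World frame = base frame: x ahead of the robot, y to its left, z up, the work surface at z = 0. Lengths are in m, angles in rad, forces in N, time in s.
With the tool pointing down it reaches from about 0.275 to 0.75 m from the base axis. Payload 10.2 kg.
Tool frame: the origin (TCP) lies between the finger pads; the fingertips stand 14 mm ahead of it and the grasp point (between the pads) lies 5 mm behind it; z points along the fingers, x is the direction in which the jaws open and shut, and the axes are right-handed (so a half turn about z gives the same grasp; the last joint's range is limited). The gripper opens to 85 mm and grips with 20 to 120 N. Pads are 22 mm wide; open, the fingers measure 114 mm over their backs; the gripper's body (76 mm by 85 mm) begins 54 mm behind the grasp point. The pads swing forward as they close: fully open they stand 13 mm farther back than shut.
Start: joints at [0.978, 0.313, 1.498, -0, 1.331, -0.223], TCP at [0.19, 0.49, 0.245] pointing down, gripper open.
Joint ranges: [-2.94, 2.94], [-0.97, 2.17], [0.19, 2.56], [-1.23, 4.37], [0.02, 3.11], [-2.88, 2.88]. Speed limits (rad/s): [2.39, 2.39, 3.01, 3.14, 3.14, 3.14].

INTERFACE

Orientations are given as a rotation vector (axis times angle).
In Python, from bench import get_obs, read_camera, sign_off gives the robot as it stands.
- The arm moves only by the tool jog_arm, never from a script. Its argument "steps" is a list of rows, each a list of 4 numbers: the shift along the tool's x, y, z in m, then the turn about the tool's z in degrees. In form: [[tx, ty, tz, spin], ...]. A call has 1 to 20 rows; each row shifts and turns the commanded pose from where the row before left it, along the tool's axes as they then stand; what a row does not reach is not made up. A row lasts 1/12 s, in which the tool goes at most 41.7 mm and 7.16 degrees, less where a joint would pass 70% of its speed; a pose out of reach is approached as far as the arm can. A call with a gripper value outside its range is refused whole. "gripper" is the closure, from 0 (fully open) to 1 (shut), set as the call begins (left out, the last holds). The fingers move at their own pace and stop on an object; "grip_force" is the grip in N (left out, the last holds). Time passes only in rows, so rows that do not move let the fingers close. It gives the time, the measured TCP pose, the force and the opening at its end, in the units of the state.
- get_obs(): the state, without advancing time (a new reading comes with each control period).
- read_camera(name): name is "scene" or "top" or "wrist"; returns a dict with "color" (420x560x3 uint8, red, green, blue), "mtx" (3x3 intrinsics, pixels), "distortion" ([k1, k2, p1, p2, k3] as OpenCV has them; the pictures are not rectified), "origin" and "orientation" of the camera in the world. Camera axes: x right, y up, looking along -z (the intrinsics and any distortion apply to the point x, -y, -z); pixel columns grow to the right and rows downward; lengths in m; the calibration is good to about 2 mm. A picture is of the moment at which its call begins. There is no depth.
- sign_off(): hands the job in, once; it reports no verdict.
The state is a dict: "t": time; "joint_pos": joint angles; "qvel": joint speeds; "tau": joint torques, N m; "tool_pos": TCP position; "ee_rot": TCP orientation; "contact_force": force on the tool from outside, world axes, zero at the start; "moment": the same for the moment, N m; "finger_gap": finger opening in m.
Only numpy, scipy, OpenCV 4.12 (cv2) and the standard library are available. Lean on these libraries where they do the work, as an engineer would, in place of code of your own. Each camera call takes 0.05 s, during which the arm holds its last target.

TASK

Slide the sample pan by its handle along the bed of the measuring stand, without lifting it, from the side ring where it stands to the middle ring under the sensor head, and let go of it there. Then swing the cam lever up to its highest lift, with the lever upright, so that the pan is raised and its rim presses against the rubber seal of the head, and finish while still holding the lever there, because its spring drops the pan as soon as it is let go. Leave the petri dish, bottle, vial and timer alone.

Things in the scene. Friction and masses are not known exactly. Their poses are not given: they have to be found in the camera images.
- stand: fixed measuring stand: grey housing with a flat bed 54 mm above the bench, 3 engraved rings (63 mm) in a row and, over the middle one, a white sensor head 72 mm wide, top at 159 mm. Origin on the bench under the middle ring's centre; x to the back (front edge -55 mm, head's pillar +47 to +65 mm), y along the row (side rings at +85 and -85 mm; ends +-137 mm), z up. The lever is outside its -y end
- measuring_ring (a point): centre of the middle ring on the bed surface, straight under the sensor head; axes as the stand's. The rubber seal's flat underside (70 mm wide) is 36 mm above this point when not pressed
- sample_pan: round steel pan, 56 mm diameter and 30 mm high, holding a slice of drill core, 0.11 to 0.22 kg, standing loose on one of the two side rings (either one). It has one straight handle that points roughly to the robot. Origin at the centre of its underside, z up; the handle runs along -x of the pan
- pan_handle (a point): point on the black handle to take it by, in the middle of its cross-section: 94 mm from the pan's centre along the pan's -x, 20 mm above its underside. The handle is 13 mm wide, 9 mm thick, and black from 40 to 118 mm from the pan's centre
- cam_lever (a joint): angle of the cam lever about its shaft (along the stand's y, 24 mm above the bench). 0: at rest, pointing along the stand's -x and 10 degrees up; grows as it swings up and back; highest lift at 1.396 rad (lever upright); beyond, the lift falls, to a stop at 1.816. A spring returns it to 0 (0.12 N m at rest, 0.26 at the top): about 3 to 5 N at the grip swing and hold it
- lever_arm: the steel lever with its grip: a bar 95 mm long from shaft to grip, 14 mm wide, 8 mm thick. Origin on the shaft axis, 146 mm from the stand's middle towards the stand's -y; at joint 0 its axes are the stand's, and it turns about y with the lever
- grip_middle (a point): middle of the black cylindrical grip at the lever's end: 17 mm diameter, 44 mm long, parallel to the shaft, standing out to the stand's -y; 95 mm from the shaft axis, 28 mm beside the lever's plane. It revolves freely on its own axis, so it can be pinched from above and led along the arc without turning the hand
- platen (a joint): rise in m of the round platen in the middle ring (49 mm diameter, level with the bed at 0) which the cam pushes up: about 0.0094 at the highest lift with the pan pressed on the seal
- platen_top (a point): centre of the platen's top; rises with it
- seal (a joint): how far in m the sprung rubber seal of the sensor head is pushed up: 0 free; about 0.0032 when the pan's rim presses on it at the highest lift, some 9 N
- petri_dish: bystander: round clear dish with a tan filling and no handle, 60 mm diameter, 15 mm high, on the other side ring; origin under its centre
- reagent_bottle: bystander: white bottle with a blue cap, 41 mm diameter, 80 mm high, on the bench to the left of the stand's front; origin under its centre
- vial: bystander: small clear vial with a white cap, 20 mm diameter, 48 mm high, on the bench to the left; origin under its centre
- timer: bystander: round white kitchen timer, 60 mm diameter, 44 mm high, on the bench to the right; origin under its centre
Not all that is in view belongs to the job. What is meant by the sample_pan is not brown or red, and is the larger of those in its own colour.

How it is judged:
On the way:
1. the pan stands on the middle ring (centre within 7 mm), still and let go, with the lever still down (horizontal distance between sample_pan and measuring_ring below 0.007 m and contact force between the fingers and sample_pan below 0.1 N and linear speed of sample_pan below 0.02 m/s and value of joint cam_lever below 0.2 rad), for 0.2 s.
At the end, for the whole second after the job is handed in: ends with the gripper still on the cam lever, within 0.13 rad of the highest lift; platen up over 8.8 mm; pan level, within 7 mm of the middle ring's centre, pressing the seal up by over 2 mm; the robot not touching the pan (value of joint cam_lever between 1.266 and 1.526 rad and value of joint platen above 0.0088 m and value of joint seal above 0.002 m and horizontal distance between sample_pan and measuring_ring below 0.007 m and z of sample_pan in the frame of measuring_ring above 0.008 m and angle between sample_pan's own z axis and vertical below 0.07 rad and contact force between each of the arm, the fingers and sample_pan below 0.1 N and contact force between the fingers and lever_arm above 0.5 N); the arm keeps its last pose, push and grip.
It fails at once if the pan is lifted more than 5 mm off the bed or platen (z of sample_pan in the frame of platen_top above 0.005 m).
It fails at once if the pan is tipped (angle between sample_pan's own z axis and vertical above 0.2 rad).
It fails at once if a bystander is moved more than 15 mm (distance of any of petri_dish, reagent_bottle, vial, timer from where it was at the start of the episode above 0.015 m).
It also fails if it takes over 43 s, if anything falls off the work surface, if the arm or the gripper's body presses on something with over 40 N, if the wrist force passes 120 N, or if a joint passes its speed limit or range.

## Working session

There is one attempt and no reset: what is moved stays moved. The work goes in short steps, Python scripts to look and compute and a tool call to move; the robot and the scene stay as the last step left them, time stands still between calls to the robot, and variables do not carry over. Pictures are saved under pics/ and viewed, and the job is handed in when it is done.

Besides the shell and the picture viewer there is one more tool, called after "Call:" as a command line: name --pt "numbers of a row" for each row, then --argument value for the rest. jog_arm: Moves the arm, as the interface text tells. Its arguments: {"type":"object","properties":{"steps":{"type":"array"},"gripper":{"type":"number"},"grip_force":{"type":"number"}},"required":["steps"]}

```bash
ls; mkdir -p pics
python3 - <<'E'
from bench import *
import cv2
o=get_obs(); print(o)
for n in ("scene","top","wrist"):
    c=read_camera(n); cv2.imwrite(f"pics/{n}0.png",c["color"][:,:,::-1]); print(n,c["mtx"],c["distortion"],c["origin"],c["orientation"])
E
```

```text
pics
{'t': 0.0, 'joint_pos': array([ 9.77594578e-01,  3.13467881e-01,  1.49843571e+00, -1.00783418e-05,
        1.33100806e+00, -2.23376905e-01]), 'qvel': array([-0.000993  , -0.00086126,  0.0003448 ,  0.00218025, -0.00066725,
        0.00042446]), 'tau': array([ 7.67035544e-04, -4.12249589e+01, -2.59752399e+01, -2.49257357e-05,
        3.98536708e-03, -4.99595970e-06]), 'tool_pos': array([0.18962681, 0.48929975, 0.24472643]), 'ee_rot': array([ 2.59159550e+00,  1.77485910e+00, -1.92032718e-03]), 'contact_force': array([ 0.12426356, -0.34869852, -0.13946206]), 'moment': array([-0.04257437,  0.02174191,  0.07545406]), 'finger_gap': 0.08528092187947547}
scene [[448.2229726    0.         278.40235654]
 [  0.         448.2229726  205.20368264]
 [  0.           0.           1.        ]] [-0.026082  0.        0.        0.        0.      ] [-0.09767576 -0.26925413  0.7882487 ] [ 0.65235209 -0.3765542  -1.02930105]
top [[508.40639978   0.         275.04668681]
 [  0.         508.40639978 210.67994071]
 [  0.           0.           1.        ]] [-0.03639544  0.          0.          0.          0.        ] [ 0.20408667 -0.00541541  1.22959175] [ 0.17219738 -0.16815674 -1.49457894]
wrist [[317.96829505   0.         275.09794028]
 [  0.         317.96829505 208.54165242]
 [  0.           0.           1.        ]] [0.00664771 0.         0.         0.         0.        ] [0.12122168 0.51597209 0.37387337] [-0.25672719 -0.17539681  1.19150488]
```

View pics/scene0.png

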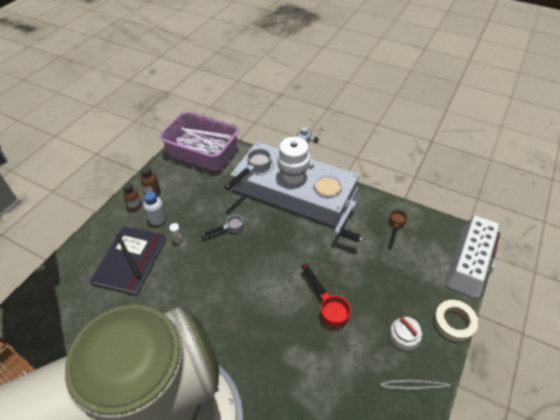

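View pics/top0.png

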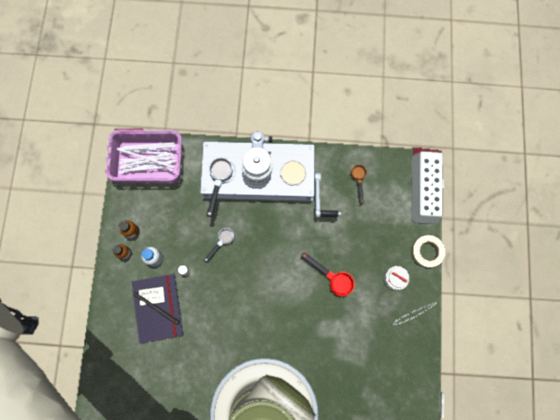

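View pics/wrist0.png

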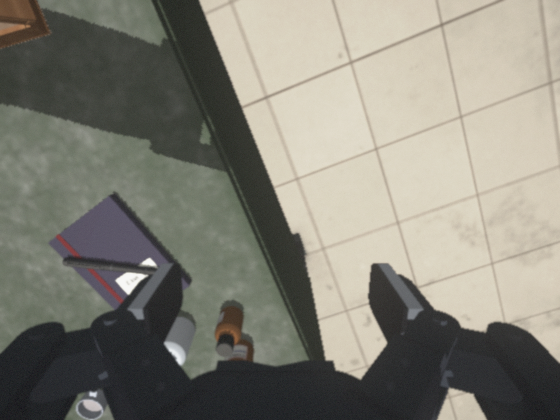

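```bash
cat > h.py <<'E'
import numpy as np, cv2
from scipy.spatial.transform import Rotation as R
from bench import *
def ray(c,uv):
    p=cv2.undistortPoints(np.array([[uv]],float),c["mtx"],np.array(c["distortion"]))[0,0]
    d=R.from_rotvec(c["orientation"]).apply([p[0],-p[1],-1.]); return np.array(c["origin"]),d
def onz(c,uv,z):
    o,d=ray(c,uv); return o+d*(z-o[2])/d[2]
def proj(c,P):
    q=R.from_rotvec(c["orientation"]).inv().apply(np.atleast_2d(P)-c["origin"]); q=q*[1,-1,-1]
    return cv2.projectPoints(q,np.zeros(3),np.zeros(3),c["mtx"],np.array(c["distortion"]))[0][:,0]
def tri(c1,u1,c2,u2):
    o1,d1=ray(c1,u1);o2,d2=ray(c2,u2)
    s=np.linalg.lstsq(np.stack([d1,-d2],1),o2-o1,rcond=None)[0]
    a=o1+s[0]*d1;b=o2+s[1]*d2; return (a+b)/2,np.linalg.norm(a-b)
E
python3 - <<'E'
from h import *
for n,(x0,y0,w,hh) in {"top":(190,120,160,112),"scene":(210,110,165,140)}.items():
    c=read_camera(n); im=c["color"][y0:y0+hh,x0:x0+w,::-1]; s=4.8 if n=="top" else 4
    im=cv2.resize(im,None,fx=s,fy=s,interpolation=cv2.INTER_CUBIC)
    for k in range(0,w,20): cv2.putText(im,str(x0+k),(int(k*s),10),0,.35,(0,0,255),1); cv2.line(im,(int(k*s),0),(int(k*s),4),(0,0,255))
    for k in range(0,hh,20): cv2.putText(im,str(y0+k),(0,int(k*s)+4),0,.35,(0,0,255),1)
    cv2.imwrite(f"pics/{n}1.png",im)
E
```

```text
(no output)
```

View pics/top1.png

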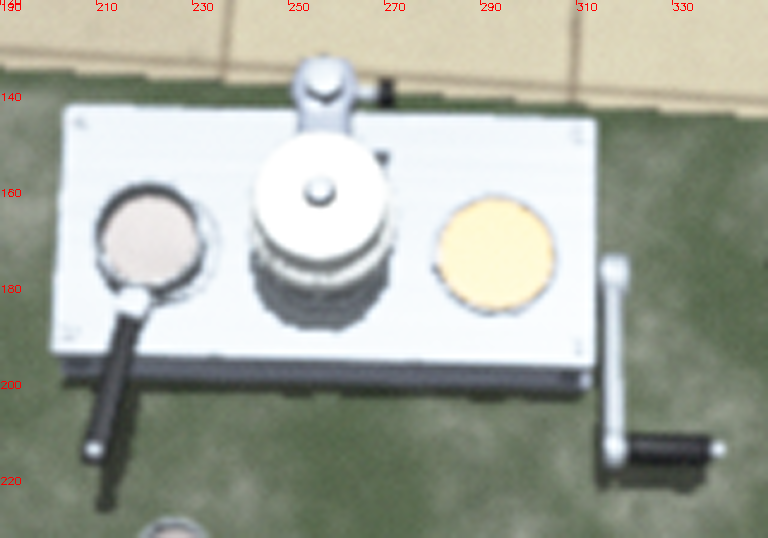

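View pics/scene1.png

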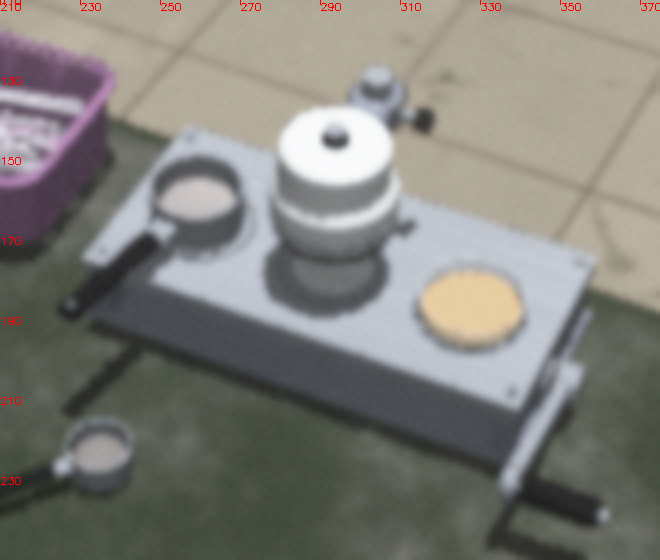

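Run:
```python
from h import *
T=read_camera("top");S=read_camera("scene")
ct={'TL':(203.5,141.9),'TR':(314.2,144.8),'BL':(200.6,193.5),'BR':(313.75,196.25)}
cs={'TL':(257.5,142),'TR':(358.75,175.5),'BL':(230.75,174),'BR':(340,212.5)}
for n,c,k in (("T",T,ct),("S",S,cs)):
    P={a:onz(c,(u[0],u[1]),.054)[:2] for a,u in k.items()}
    print(n,{a:p.round(4) for a,p in P.items()})
    print("len",*[np.linalg.norm(P[a]-P[b]).round(4) for a,b in (('TL','TR'),('BL','BR'),('TL','BL'),('TR','BR'))])
    d=P['TL']+P['BL']-P['TR']-P['BR']; yaw=np.arctan2(-d[0],d[1]); 
    e=P['TL']+P['TR']-P['BL']-P['BR']; print("yaw",yaw,np.arctan2(e[1],e[0]))
    fm=(P['BL']+P['BR'])/2; print("front mid->origin",fm+.055*np.array([np.cos(yaw),np.sin(yaw)]))
for a in ct: print(a,tri(T,ct[a],S,cs[a]))
# pan ellipse, handle end, dish, lever
pt=lambda x,y:(190+x/4.8,120+y/4.8); ps=lambda x,y:(210+x/4,110+y/4)
for n,a,b in (("handleend",(94,450),(68,308)),("handleroot",(133,303),(163,232)),("leverpivot",(614,272),(572,372)),("leverend",(615,449),(510,484)),("gripend",(717,450),(602,515)),("panfill",(151,240),(197,199)),("dish",(497,254),(471,307))):
    print(n,*tri(T,pt(*a),S,ps(*b)))
```

```text
T {'TL': array([0.6247, 0.1931]), 'TR': array([ 0.6363, -0.0772]), 'BL': array([0.4946, 0.187 ]), 'BR': array([ 0.5069, -0.0829])}
len 0.2706 0.2701 0.1302 0.1296
yaw 0.044162295100679226 0.04556177023799152
front mid->origin [0.55567873 0.05447933]
S {'TL': array([0.6224, 0.1886]), 'TR': array([ 0.6301, -0.0771]), 'BL': array([0.496 , 0.1869]), 'BR': array([ 0.5069, -0.0832])}
len 0.2658 0.2703 0.1264 0.1234
yaw 0.03473100721677971 0.0316208168953594
front mid->origin [0.55639747 0.05374415]
TL (array([0.62754169, 0.19325032, 0.04796775]), np.float64(0.002256202948195552))
TR (array([ 0.6381987 , -0.0763578 ,  0.04682502]), np.float64(0.0028866398934418416))
BL (array([0.49456687, 0.18637391, 0.05539571]), np.float64(0.0009303390754820337))
BR (array([ 0.50701213, -0.08301523,  0.05369539]), np.float64(0.0003156583845617326))
handleend [0.44187423 0.15866667 0.0747936 ] 0.0022315482809721165
handleroot [0.51837806 0.1456717  0.07266682] 0.0012658832140351713
leverpivot [ 0.56242574 -0.09229657  0.03386675] 0.0011798202765954113
leverend [ 0.46798118 -0.09600007  0.04148225] 0.0008691592524161574
gripend [ 0.47071169 -0.14656583  0.04278314] 0.0010759091606091125
panfill [0.54994495 0.14029039 0.07485978] 0.0006031371740938061
dish [ 0.5594699  -0.03074821  0.05932445] 0.0008178146568281766
```

Call:
jog_arm --pt "0 0 0 -5.8" --pt "0 0 0 -5.8" --pt "-0.019 0.0214 0.0027 0" --pt "-0.019 0.0214 0.0027 0" --pt "-0.019 0.0214 0.0027 0" --pt "-0.019 0.0214 0.0027 0" --pt "-0.019 0.0214 0.0027 0" --pt "-0.019 0.0214 0.0027 0" --pt "-0.019 0.0214 0.0027 0" --pt "-0.019 0.0214 0.0027 0" --pt "-0.019 0.0214 0.0027 0" --pt "-0.019 0.0214 0.0027 0" --pt "-0.019 0.0214 0.0027 0" --pt "-0.019 0.0214 0.0027 0" --pt "-0.019 0.0214 0.0027 0" --pt "-0.019 0.0214 0.0027 0" --pt "-0.019 0.0214 0.0027 0" --pt "0 0 0 0" --pt "0 0 0 0" --gripper 0 --grip_force 25

```text
t: 1.93
tool_pos: [0.4592, 0.1542, 0.2045]
ee_rot: [-2.401, -2.025, 0.001]
contact_force: [0.6, 0.9, 0.4]
finger_gap: 0.0854
```

```bash
cat >> h.py <<'E'
def togo(p,o=None):
    o=o or get_obs(); return R.from_rotvec(o["ee_rot"]).inv().apply(np.array(p)-o["tool_pos"])
def st():
    o=get_obs(); M=R.from_rotvec(o["ee_rot"]).as_matrix()
    print("t",round(o["t"],2),"tcp",o["tool_pos"].round(4),"yawx",np.degrees(np.arctan2(M[1,0],M[0,0])).round(2),"z",M[:,2].round(3),"F",np.array(o["contact_force"]).round(2),"gap",round(o["finger_gap"],4),"j6",round(o["joint_pos"][5],2)); return o
E
python3 - <<'E'
from h import *
st()
c=read_camera("wrist"); cv2.imwrite("pics/w1.png",c["color"][:,:,::-1]); np.save("w1.npy",c,allow_pickle=True)
print(c["origin"],R.from_rotvec(c["orientation"]).as_matrix())
E
```

```text
t 1.93 tcp [0.4592 0.1542 0.2045] yawx 80.29 z [-0.001  0.    -1.   ] F [0.55 0.89 0.36] gap 0.0854 j6 -1.32
[0.38687542 0.16655208 0.33359968] [[ 1.69267720e-01 -9.43696124e-01 -2.84228893e-01]
 [ 9.85569898e-01  1.62264422e-01  4.81895553e-02]
 [ 6.43940437e-04 -2.88284378e-01  9.57544622e-01]]
```

View pics/w1.png

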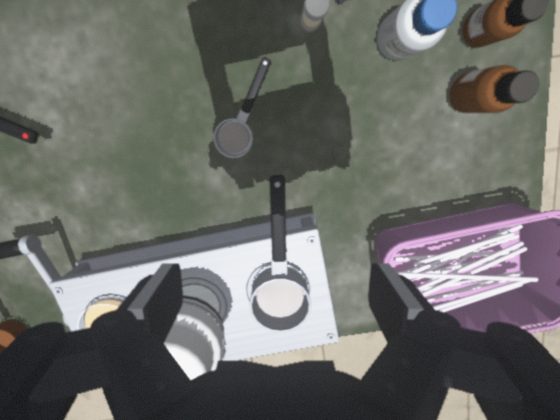

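The wrist view shows the handle (columns 271–287, rows 178–262) and the pan centred about (279,297) between the open fingers. The grey decoy pan lies on the bench at (233,137).

Run:
```python
from h import *
c=np.load("w1.npy",allow_pickle=True).item()
im=c["color"]; x0,y0=235,165
cr=cv2.resize(im[165:340,225:335,::-1],None,fx=3.4,fy=3.4,interpolation=cv2.INTER_CUBIC); cv2.imwrite("pics/w1c.png",cr)
g=im.max(2)
m=np.zeros_like(g); m[170:285,262:295]=(g[170:285,262:295]<48)*255
n,l,s,ce=cv2.connectedComponentsWithStats(m); print(s,ce)
k=1+np.argmax(s[1:,4]); ys,xs=np.where(l==k)
for r in range(ys.min(),ys.max()+1,6): print(r,xs[ys==r].min(),xs[ys==r].max())
pts=np.array([onz(c,(x,y),.0785)[:2] for x,y in zip(xs,ys)])
mu=pts.mean(0); w,v=np.linalg.eigh(np.cov((pts-mu).T)); d=v[:,1]*np.sign(v[0,1]); print(mu,"yaw",np.degrees(np.arctan2(d[1],d[0])),"extent",np.ptp((pts-mu)@d),np.ptp((pts-mu)@v[:,0]), "ends",mu+d*((pts-mu)@d).min(),mu+d*((pts-mu)@d).max())
print("centre pred from black mid (79mm)",mu+.079*d)
```

```text
[[     0      0    560    420 234880]
 [   270    175     15     33    312]
 [   272    208      2      3      4]
 [   281    209      2      1      2]
 [   276    210      1      1      1]
 [   282    212      1      1      1]] [[279.50321441 209.52605586]
 [277.16025641 189.88782051]
 [272.5        208.75      ]
 [281.5        209.        ]
 [276.         210.        ]
 [282.         212.        ]]
175 274 281
181 270 283
187 271 283
193 271 283
199 272 281
205 273 283
[0.44714356 0.15809226] yaw -8.14989110016203 extent 0.027249368835493788 0.011459569986161062 ends [0.43473076 0.15986989] [0.46170492 0.15600693]
centre pred from black mid (79mm) [0.5253457  0.14689296]
```

View pics/w1c.png

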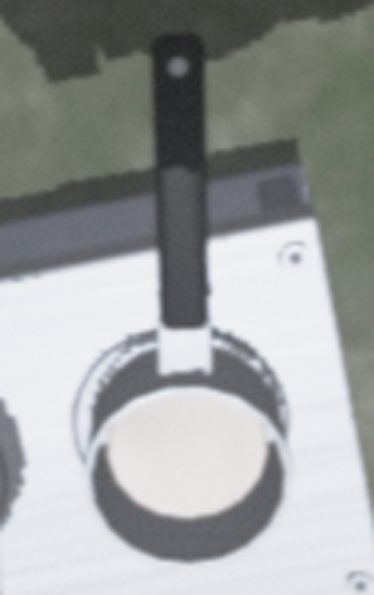

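Run:
```python
from h import *
c=np.load("w1.npy",allow_pickle=True).item()
q=lambda x,y:(225+x/3.4,165+y/3.4)
A=onz(c,q(178,35),.0785);B=onz(c,q(184,328),.0785); d=(B-A)[:2];L=np.linalg.norm(d);d/=L
print(A,B,L,np.degrees(np.arctan2(d[1],d[0])),"centre from ends",B[:2]+.04*d,A[:2]+.118*d, "grasp",A[:2]+.024*d,B[:2]-.054*d)
P=[onz(c,q(*u),.084)[:2] for u in ((188,388),(188,562),(90,460),(286,460))]; print(P,(P[0]+P[1])/2,(P[2]+P[3])/2,np.linalg.norm(P[0]-P[1]),np.linalg.norm(P[2]-P[3]))
print("base near",onz(c,q(186,347),.054), "screw corners BL",onz(c,q(293,257),.054))
# stand corner front left & ring edges
print("corner",onz(c,q(315,215),.054))
O=np.array([.556,.0545]);th=.044
for u in ((0,85),(-55,137),(0,0)): print(u,O+np.array([[np.cos(th),-np.sin(th)],[np.sin(th),np.cos(th)]])@np.array(u)/1000)
```

```text
[0.43511237 0.16029264 0.0785    ] [0.51124139 0.14895625 0.0785    ] 0.0769684472662164 -8.469695158061302 centre from ends [0.55080515 0.1430648 ] [0.55182545 0.14291286] grasp [0.45885062 0.15675777] [0.45783032 0.15690971]
[array([0.52553094, 0.14753169]), array([0.57777163, 0.13880949]), array([0.54209756, 0.11854865]), array([0.55086981, 0.16952036])] [0.55165128 0.14317059] [0.54648368 0.1440345 ] 0.05296381705930427 0.05172106405010904
base near [0.52916935 0.14684067 0.054     ] screw corners BL [0.50689466 0.18078786 0.054     ]
corner [0.49558309 0.1884615  0.054     ]
(0, 85) [0.55226121 0.13941773]
(-55, 137) [0.49502718 0.18894819]
(0, 0) [0.556  0.0545]
```

Call:
jog_arm --pt "0.0025 -0.0013 0.01 -1.2" --pt "0 0 0.02 0" --pt "0 0 0.02 0" --pt "0 0 0.02 0" --pt "0 0 0.02 0" --pt "0 0 0.02 0" --pt "0 0 0.015 0" --pt "0 0 0.01 0" --pt "0 0 0 0" --pt "0 0 0 0"

```text
t: 2.82
tool_pos: [0.4577, 0.1582, 0.0698]
ee_rot: [-2.377, -2.054, 0.0]
contact_force: [0.1, 0.9, 0.1]
finger_gap: 0.0853
```

Run:
```python
from h import *
st(); print(togo([.4583,.1568,.069]))
c=read_camera("wrist"); cv2.imwrite("pics/w2.png",c["color"][:,:,::-1]); c=read_camera("scene"); cv2.imwrite("pics/s2.png",cv2.resize(c["color"][100:260,180:380,::-1],None,fx=3.5,fy=3.5,interpolation=2))
```

```text
t 2.82 tcp [0.4577 0.1582 0.0698] yawx 81.68 z [-0.  0. -1.] F [0.15 0.88 0.05] gap 0.0853 j6 -1.34
[-0.00131482  0.00083532  0.00084562]
```

View pics/w2.png

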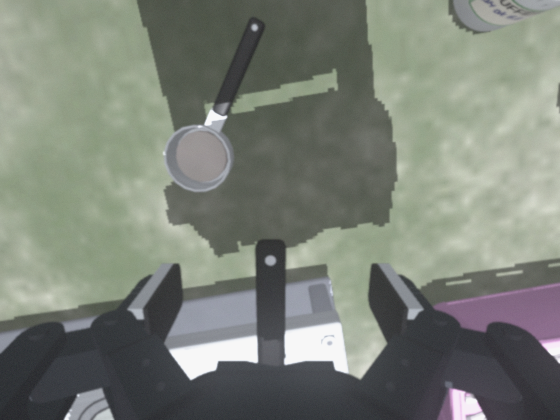

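View pics/s2.png

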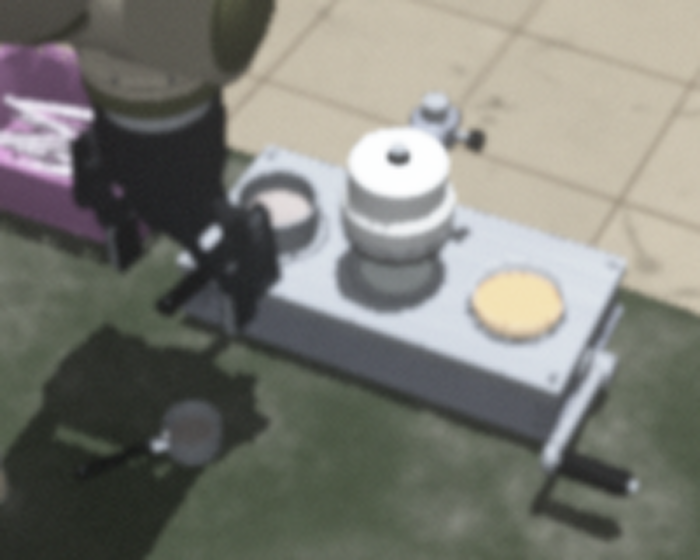

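Call:
jog_arm --pt "-0.0015 0.0008 0 0" --pt "0 0 0 0"

```text
t: 3.08
tool_pos: [0.459, 0.156, 0.0705]
ee_rot: [2.377, 2.053, 0.002]
contact_force: [0.1, 0.3, 0.3]
finger_gap: 0.0852
```

Call:
jog_arm --pt "0 0 0 0" --pt "0 0 0 0" --pt "0 0 0 0" --pt "0 0 0 0" --pt "0 0 0 0" --pt "0 0 0 0" --pt "0 0 0 0" --pt "0 0 0 0" --pt "0 0 0 0" --pt "0 0 0 0" --gripper 1 --grip_force 25

```text
t: 3.92
tool_pos: [0.4585, 0.1561, 0.0698]
ee_rot: [-2.378, -2.053, 0.0]
contact_force: [0.1, -0.6, 0.4]
finger_gap: 0.0125
```

Run:
```python
from h import *
st()
c=read_camera("wrist"); cv2.imwrite("pics/w3.png",c["color"][:,:,::-1])
for n,(x0,y0,w,hh) in {"top":(190,120,160,112),"scene":(210,110,165,140)}.items():
    c=read_camera(n); im=c["color"][y0:y0+hh,x0:x0+w,::-1]; s=4.8 if n=="top" else 4
    cv2.imwrite(f"pics/{n}3.png",cv2.resize(im,None,fx=s,fy=s,interpolation=cv2.INTER_CUBIC))
```

```text
t 3.92 tcp [0.4585 0.1561 0.0698] yawx 81.61 z [-0. -0. -1.] F [ 0.07 -0.58  0.38] gap 0.0125 j6 -1.34
```

View pics/w3.png

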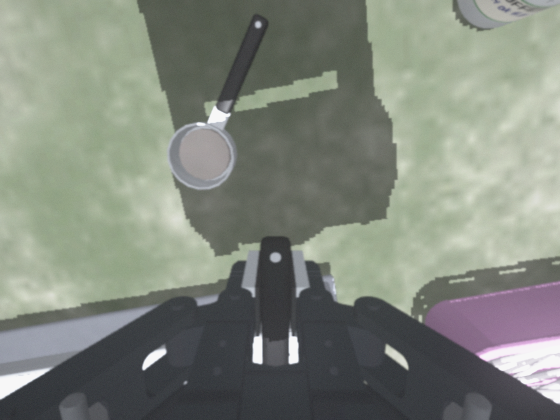

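View pics/scene3.png

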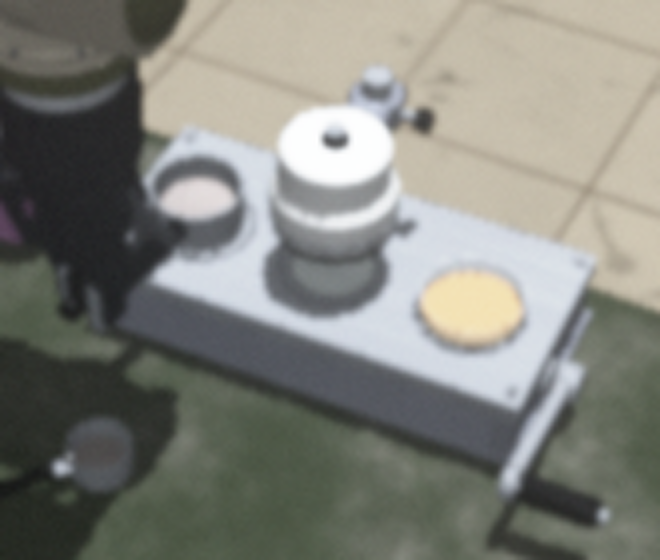

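View pics/top3.png

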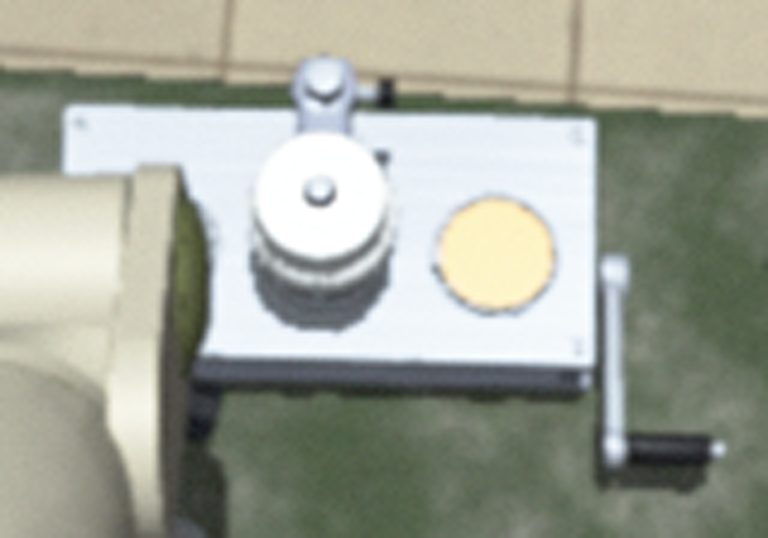

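Call:
jog_arm --pt "-0.002 0.0004 0 0" --pt "-0.004 0.0008 0 0" --pt "-0.005 0.001 0 0" --pt "-0.005 0.001 0 0" --pt "-0.005 0.001 0 0" --pt "-0.005 0.001 0 0" --pt "-0.005 0.001 0 0" --pt "-0.005 0.001 0 0" --pt "-0.005 0.001 0 0" --pt "-0.005 0.001 0 0" --pt "-0.005 0.001 0 0" --pt "-0.005 0.001 0 0" --pt "-0.005 0.001 0 0" --pt "-0.005 0.001 0 0" --pt "-0.005 0.001 0 0" --pt "-0.005 0.001 0 0" --pt "-0.005 0.001 0 0" --pt "-0.0035 0.0007 0 0" --pt "-0.002 0.0004 0 0" --pt "0 0 0 0"

```text
t: 5.73
tool_pos: [0.4631, 0.0676, 0.0698]
ee_rot: [2.378, 2.052, -0.0]
contact_force: [-0.4, -0.4, 0.1]
finger_gap: 0.0126
```

Run:
```python
from h import *
o=st(); M=R.from_rotvec(o["ee_rot"]).as_matrix(); cen=o["tool_pos"]+.094*M[:,1]; print("pan est",cen[:2])
for n,(x0,y0,w,hh) in {"wrist":(120,150,300,270),"scene":(210,110,165,140)}.items():
    c=read_camera(n); im=c["color"][y0:y0+hh,x0:x0+w,::-1]; s=2.2 if n=="wrist" else 4
    cv2.imwrite(f"pics/{n}4.png",cv2.resize(im,None,fx=s,fy=s,interpolation=cv2.INTER_CUBIC))
```

```text
t 5.73 tcp [0.4631 0.0676 0.0698] yawx 81.58 z [ 0. -0. -1.] F [-0.39 -0.38  0.13] gap 0.0126 j6 -1.53
pan est [0.5560996  0.05379743]
```

View pics/scene4.png

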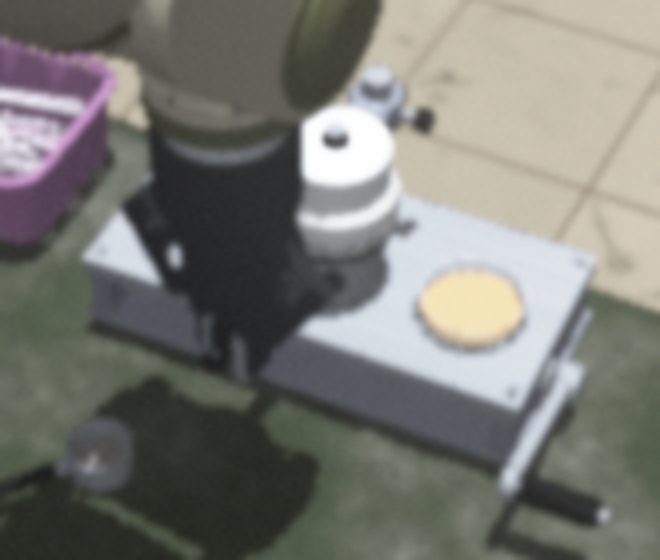

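View pics/wrist4.png

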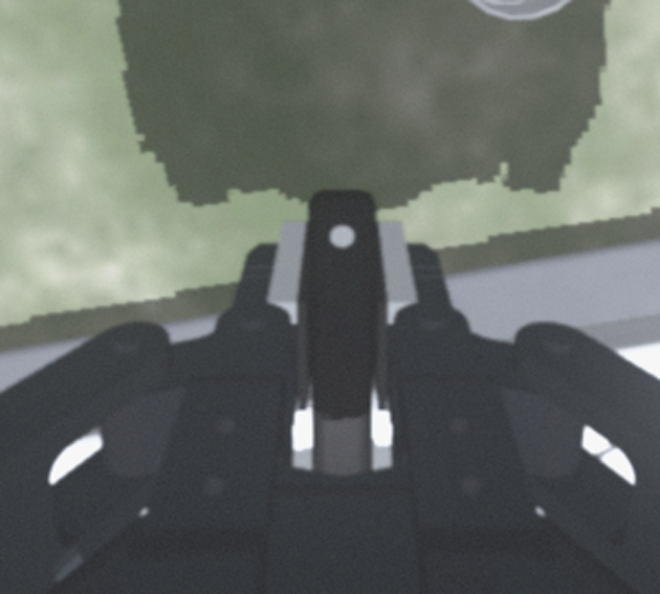

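Call:
jog_arm --pt "0 0 0 0" --pt "0 0 0 0" --pt "0 0 0 0" --pt "0 0 0 0" --pt "0 0 0 0" --pt "0 0 0 0" --pt "0 0 0 0" --gripper 0

```text
t: 6.42
tool_pos: [0.463, 0.068, 0.0698]
ee_rot: [-2.378, -2.053, 0.0]
contact_force: [0.4, -0.6, 0.6]
finger_gap: 0.0855
```

Call:
jog_arm --pt "0 0 -0.005 0" --pt "0 0 -0.01 0" --pt "0 0 -0.015 0" --pt "0 -0.003 -0.02 0" --pt "0 -0.005 -0.02 0" --pt "0 -0.005 -0.02 0" --pt "0 -0.005 -0.02 0" --pt "0 -0.005 -0.01 0" --pt "0 0 0 0" --pt "0 0 0 0"

```text
t: 7.25
tool_pos: [0.4402, 0.0714, 0.1899]
ee_rot: [2.377, 2.053, 0.001]
contact_force: [0.3, -0.3, -0.6]
finger_gap: 0.0858
```

Run:
```python
from h import *
st()
for n in ("wrist","scene","top"):
    c=read_camera(n); np.save(n+"5.npy",c,allow_pickle=True); cv2.imwrite(f"pics/{n}5.png",c["color"][:,:,::-1])
```

```text
t 7.25 tcp [0.4402 0.0714 0.1899] yawx 81.61 z [ 0.001 -0.    -1.   ] F [ 0.27 -0.27 -0.58] gap 0.0858 j6 -1.53
```

View pics/wrist5.png

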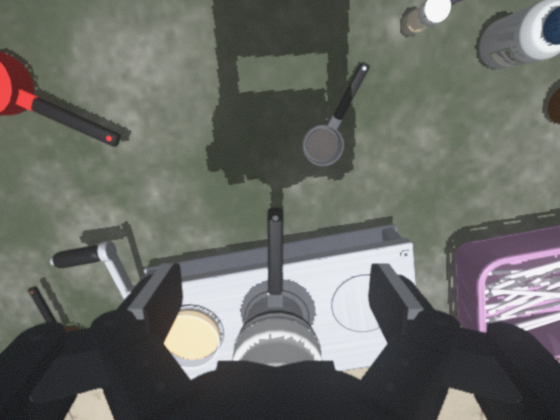

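View pics/scene5.png

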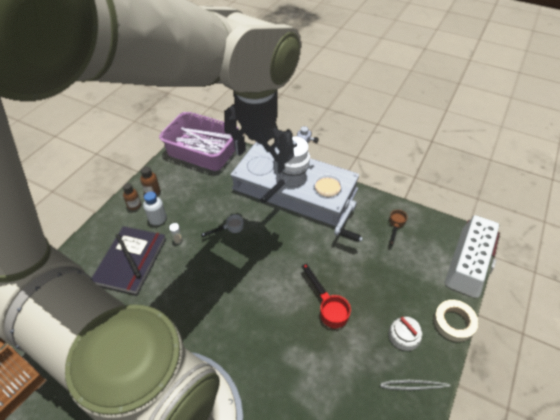

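The wrist view shows the pan under the head with its handle between (276,210) and (277,292). The empty left ring is at (362,303) and the lever grip at about (78,257). Next I'll check the pan against that ring and the stand's front edge.

Run:
```python
from h import *
c=np.load("wrist5.npy",allow_pickle=True).item()
cr=cv2.resize(c["color"][195:345,225:425,::-1],None,fx=4,fy=4,interpolation=cv2.INTER_CUBIC); cv2.imwrite("pics/w5c.png",cr)
cr=cv2.resize(c["color"][225:345,30:230,::-1],None,fx=4,fy=4,interpolation=cv2.INTER_CUBIC); cv2.imwrite("pics/w5d.png",cr)
```

```text
(no output)
```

View pics/w5c.png

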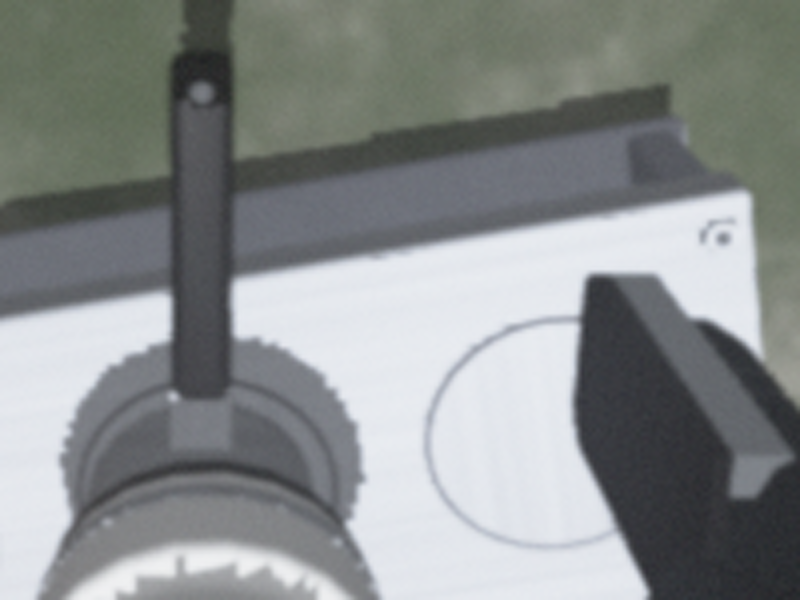

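View pics/w5d.png

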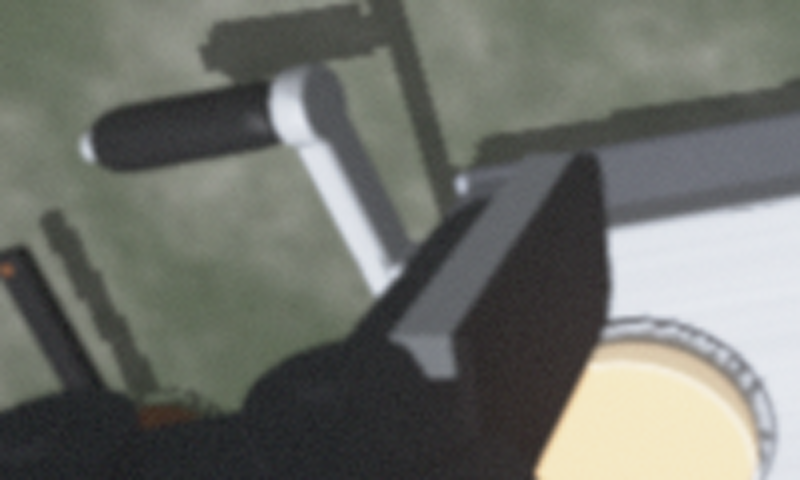

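Run:
```python
from h import *
c=np.load("wrist5.npy",allow_pickle=True).item()
q=lambda x,y:(225+x/4,195+y/4)
A=onz(c,q(203,52),.0785);B=onz(c,q(203,398),.0785); d=(B-A)[:2];L=np.linalg.norm(d);d/=L
print(A,B,L,np.degrees(np.arctan2(d[1],d[0])),"centre from ends",B[:2]+.04*d,A[:2]+.118*d)
f=onz(c,q(208,383),.054); print("midring front",f, "-> centre est",f[:2]+.0315*np.array([np.cos(-.147),np.sin(-.147)]))
f=onz(c,q(208,400),.054); print("pan front",f, "-> centre est",f[:2]+.028*np.array([np.cos(-.147),np.sin(-.147)]))
print("mid ring at sides", onz(c,q(78,470),.054),onz(c,q(340,470),.054),"pan sides",onz(c,q(95,470),.054),onz(c,q(318,470),.054))
print("side ring top/bot",onz(c,q(560,317),.054),onz(c,q(555,548),.054),"left",onz(c,q(426,440),.054))
print("front corner",onz(c,q(748,192),.054))
g=lambda x,y:(30+x/4,225+y/4)
print("grip ends",onz(c,g(98,138),.0405),onz(c,g(272,112),.0405),"mid of bar end",onz(c,g(305,107),.0405))
```

```text
[0.43900975 0.07219234 0.0785    ] [0.51583315 0.06087331 0.0785    ] 0.07765278737963041 -8.381558826914087 centre from ends [0.55540592 0.05504272] [0.55574943 0.05499211]
midring front [0.52715594 0.06046396 0.054     ] -> centre est [0.55831621 0.05585012]
pan front [0.53166935 0.05980413 0.054     ] -> centre est [0.55936737 0.05570294]
mid ring at sides [0.54606048 0.02600657 0.054     ] [0.55534035 0.08852949 0.054     ] pan sides [0.54666441 0.03006205 0.054     ] [0.5545636  0.08327904 0.054     ]
side ring top/bot [0.52194052 0.14373418 0.054     ] [0.5851501  0.13831416 0.054     ] left [0.55008498 0.10985108 0.054     ]
front corner [0.49676059 0.18754337 0.054     ]
grip ends [ 0.47022243 -0.14640751  0.0405    ] [ 0.46979669 -0.10336869  0.0405    ] mid of bar end [ 0.46969862 -0.09524572  0.0405    ]
```

Call:
jog_arm --pt "0 0 0 6.6" --pt "0 0 0 6.6" --pt "0 0 0 6.6" --pt "0 0 0 6.6" --pt "0 0 0 6.6" --pt "0 0 0 6.6" --pt "0 0 0 6.6" --pt "0 0 0 6.6" --pt "0 0 0 6.6" --pt "0 0 0 6.6" --pt "0 0 0 6.6" --pt "0 0 0 6.5"

```text
t: 8.4
tool_pos: [0.4401, 0.0713, 0.1888]
ee_rot: [-3.141, -0.06, 0.003]
contact_force: [-0.9, 0.1, -0.1]
finger_gap: 0.0854
```

Call:
jog_arm --pt "0.0018 0.0165 0 0" --pt "0.0018 0.0165 0 0" --pt "0.0018 0.0165 0 0" --pt "0.0018 0.0165 0 0" --pt "0.0018 0.0165 0 0" --pt "0.0018 0.0165 0 0" --pt "0.0018 0.0165 0 0" --pt "0.0018 0.0165 0 0" --pt "0.0018 0.0165 0.01 0" --pt "0.0018 0.0165 0.02 0" --pt "0.0018 0.0165 0.02 0" --pt "0.0018 0.0165 0.01 0" --pt "0 0 0.01 0" --pt "0 0 0 0" --pt "0 0 0 0"

```text
t: 9.65
tool_pos: [0.4702, -0.1248, 0.1193]
ee_rot: [-3.14, -0.069, 0.002]
contact_force: [0.1, -0.2, 1.9]
finger_gap: 0.0853
```

Run:
```python
from h import *
st(); print(togo([.4702,-.127,.0355]))
for n in ("wrist","scene"):
    c=read_camera(n); np.save(n+"6.npy",c,allow_pickle=True); cv2.imwrite(f"pics/{n}6.png",c["color"][:,:,::-1])
```

```text
t 9.65 tcp [ 0.4702 -0.1248  0.1193] yawx 2.52 z [-0.002  0.001 -1.   ] F [ 0.05 -0.16  1.94] gap 0.0853 j6 -0.55
[3.84250530e-05 2.27140895e-03 8.37544713e-02]
```

View pics/wrist6.png

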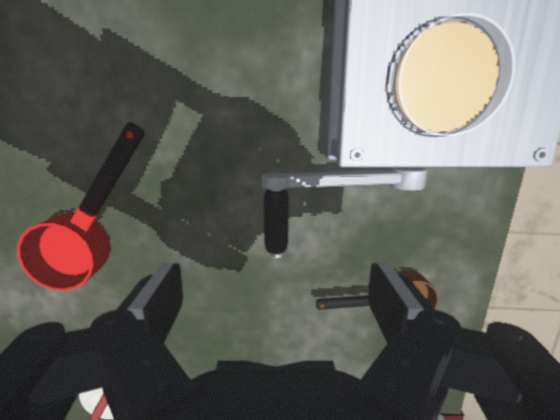

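View pics/scene6.png

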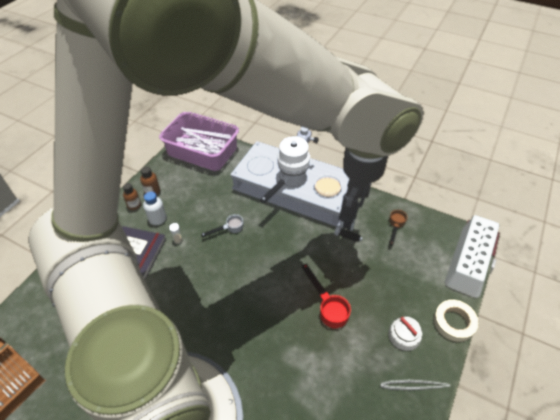

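Run:
```python
from h import *
c=np.load("wrist6.npy",allow_pickle=True).item()
for u in ((276,190),(276,252),(276,222)): print(onz(c,u,.0445))
print("brown",onz(c,(320,303),.02),onz(c,(430,280),.03))
```

```text
[ 0.46967841 -0.09984614  0.0445    ]
[ 0.47164006 -0.14418561  0.0445    ]
[ 0.47066204 -0.12207852  0.0445    ]
brown [ 0.51033978 -0.19929141  0.02      ] [ 0.59096172 -0.16889039  0.03      ]
```

Call:
jog_arm --pt "0.0003 0.0012 0.015 0" --pt "0 0 0.02 0" --pt "0 0 0.02 0" --pt "0 0 0.015 0" --pt "0 0 0.01 0" --pt "0 0 0.004 0" --pt "0 0 0 0" --pt "0 0 0 0"

```text
t: 10.42
tool_pos: [0.4713, -0.1267, 0.0366]
ee_rot: [3.14, 0.069, 0.002]
contact_force: [-0.4, 0.5, 0.1]
finger_gap: 0.0852
```

Run:
```python
from h import *
st(); print(togo([.4702,-.126,.0355]))
c=read_camera("wrist"); cv2.imwrite("pics/w7.png",c["color"][:,:,::-1])
```

```text
t 10.42 tcp [ 0.4713 -0.1267  0.0366] yawx 2.53 z [ 0.001 -0.001 -1.   ] F [-0.35  0.48  0.11] gap 0.0852 j6 -0.55
[-0.00111137 -0.00078429  0.00108028]
```

View pics/w7.png

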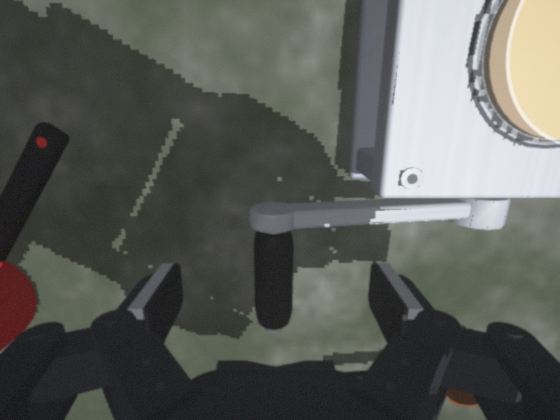

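Call:
jog_arm --pt "-0.001 0 0.001 0" --pt "0 0 0 0" --pt "0 0 0 0" --pt "0 0 0 0" --pt "0 0 0 0" --pt "0 0 0 0" --pt "0 0 0 0" --pt "0 0 0 0" --pt "0 0 0 0" --pt "0 0 0 0" --gripper 1 --grip_force 40

```text
t: 11.3
tool_pos: [0.4703, -0.1268, 0.035]
ee_rot: [3.14, 0.069, 0.002]
contact_force: [6.0, 0.5, 0.2]
finger_gap: 0.0159
```

Run:
```python
from h import *
o=st()
# arc rows: 20+18 from phi=10deg to 90deg in tool axes (x fwd, z down)
L=.095
print(o["joint_pos"])
ph=np.radians(np.linspace(10,90,19)); x=-L*np.cos(ph); z=L*np.sin(ph)
print(np.round(np.c_[np.diff(x),-np.diff(z)],4).tolist())
th=.044;O=np.array([.556,.0545]); 
print("shaft",O+.146*np.array([np.sin(th),-np.cos(th)]),"final tcp xy",O+np.array([.174*np.sin(th),-.174*np.cos(th)]))
```

```text
t 11.3 tcp [ 0.4703 -0.1268  0.035 ] yawx 2.51 z [ 0.001 -0.    -1.   ] F [5.98 0.48 0.15] gap 0.0159 j6 -0.55
[-5.04559443e-01  5.16624005e-01  1.83165316e+00  3.48181213e-04
  7.92133923e-01 -5.48588876e-01]
[[0.0016, -0.0072], [0.0021, -0.0071], [0.0027, -0.0069], [0.0032, -0.0066], [0.0037, -0.0064], [0.0042, -0.0061], [0.0046, -0.0057], [0.0051, -0.0054], [0.0055, -0.005], [0.0058, -0.0045], [0.0062, -0.004], [0.0065, -0.0036], [0.0067, -0.003], [0.0069, -0.0025], [0.0071, -0.002], [0.0072, -0.0014], [0.0073, -0.0009], [0.0074, -0.0003]]
shaft [ 0.56242193 -0.09135869] final tcp xy [ 0.56365353 -0.1193316 ]
```

Call:
jog_arm --pt "0.0008 0 -0.0036 0" --pt "0.0008 0 -0.0036 0" --pt "0.0021 0 -0.0071 0" --pt "0.0027 0 -0.0069 0" --pt "0.0032 0 -0.0066 0" --pt "0.0037 0 -0.0064 0" --pt "0.0042 0 -0.0061 0" --pt "0.0046 0 -0.0057 0" --pt "0.0051 0 -0.0054 0" --pt "0.0055 0 -0.005 0" --pt "0 0 0 0" --pt "0 0 0 0"

```text
t: 12.3
tool_pos: [0.5023, -0.1252, 0.0911]
ee_rot: [-3.141, -0.07, 0.002]
contact_force: [-1.9, -1.4, -3.3]
finger_gap: 0.0155
```

Run:
```python
from h import *
o=st()
L=.095;s=np.array([.5624,-.0914]);ex=np.array([np.cos(.044),np.sin(.044)])
dx=(o["tool_pos"][:2]-s)@ex; dz=o["tool_pos"][2]+.005-.024; print(dx,dz,np.hypot(dx,dz),np.degrees(np.arctan2(dz,-dx)))
c=read_camera("scene"); cv2.imwrite("pics/s8.png",cv2.resize(c["color"][90:260,220:420,::-1],None,fx=3.5,fy=3.5,interpolation=2))
```

```text
t 12.3 tcp [ 0.5023 -0.1252  0.0911] yawx 2.54 z [-0.001 -0.    -1.   ] F [-1.95 -1.38 -3.28] gap 0.0155 j6 -0.51
-0.06152943366000441 0.07209935037253959 0.0947849541365248 49.52262815424328
```

View pics/s8.png

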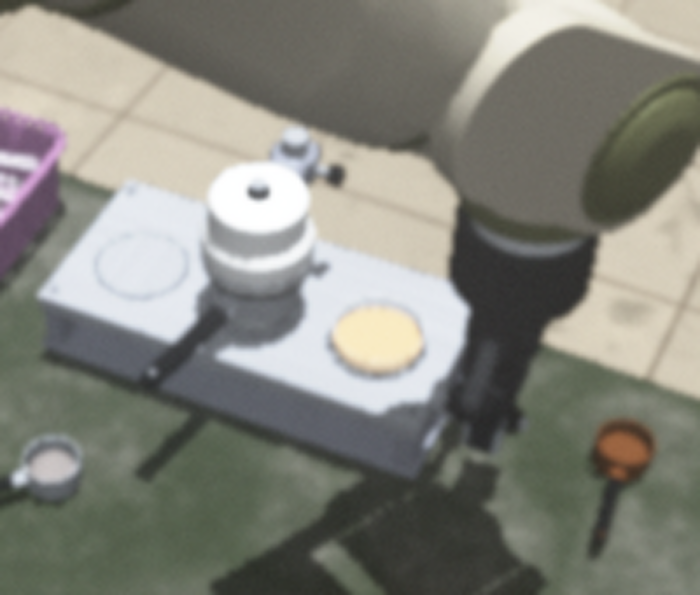

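The lever is following the hand: radius 94.8 mm, about 49.5° above horizontal, force about 4 N. The pan still sits under the head, so I'll continue along the arc.

Call:
jog_arm --pt "0.0058 0 -0.0045 0" --pt "0.0062 0 -0.004 0" --pt "0.0065 0 -0.0036 0" --pt "0.0067 0 -0.003 0" --pt "0.0069 0 -0.0025 0" --pt "0.0071 0 -0.002 0" --pt "0.0072 0 -0.0014 0" --pt "0.0036 0 -0.0005 0" --pt "0.0037 0 -0.0004 0" --pt "0.0037 0 -0.0002 0" --pt "0.0037 0 -0.0001 0" --pt "0 0 0 0" --pt "0 0 0 0"

```text
t: 13.43
tool_pos: [0.5639, -0.1226, 0.1137]
ee_rot: [3.141, 0.069, 0.001]
contact_force: [-2.7, 0.9, 5.5]
finger_gap: 0.016
```

Run:
```python
from h import *
o=st()
L=.095;s=np.array([.5624,-.0914]);ex=np.array([np.cos(.044),np.sin(.044)])
dx=(o["tool_pos"][:2]-s)@ex; dz=o["tool_pos"][2]+.005-.024; print(dx,dz,np.hypot(dx,dz),np.degrees(np.arctan2(dz,-dx)))
c=read_camera("scene"); cv2.imwrite("pics/s9.png",cv2.resize(c["color"][90:260,220:420,::-1],None,fx=3.5,fy=3.5,interpolation=2))
c=read_camera("wrist"); cv2.imwrite("pics/w9.png",c["color"][:,:,::-1])
c=read_camera("top"); cv2.imwrite("pics/t9.png",cv2.resize(c["color"][120:232,190:350,::-1],None,fx=4.8,fy=4.8,interpolation=2))
```

```text
t 13.43 tcp [ 0.5639 -0.1226  0.1137] yawx 2.52 z [ 0.001 -0.    -1.   ] F [-2.71  0.88  5.49] gap 0.016 j6 -0.46
0.00011940504823939506 0.09468771611818466 0.09468779140545772 90.07225226218029
```

View pics/s9.png

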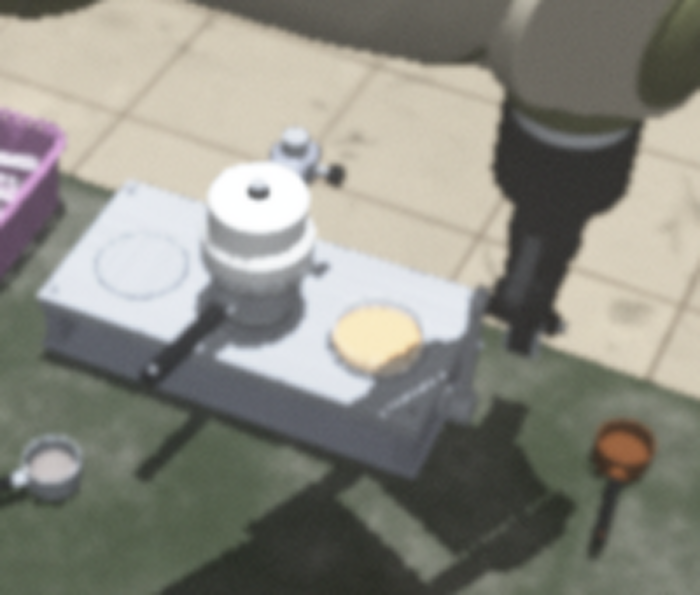

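View pics/w9.png

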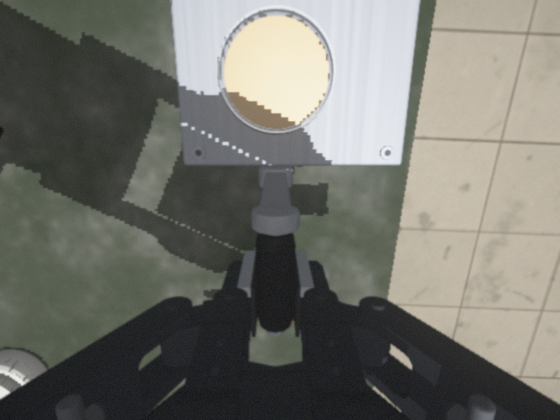

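View pics/t9.png

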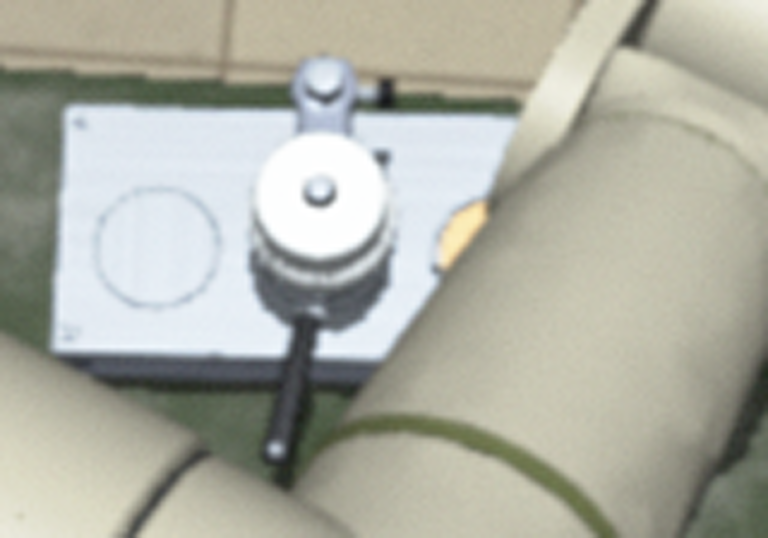

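Call:
jog_arm --pt "0 0 0 0" --pt "0 0 0 0" --pt "0 0 0 0" --pt "0 0 0 0" --pt "0 0 0 0" --pt "0 0 0 0"

```text
t: 14.08
tool_pos: [0.5636, -0.1226, 0.1137]
ee_rot: [3.141, 0.069, 0.001]
contact_force: [-3.5, 1.0, 4.7]
finger_gap: 0.0157
```

Run:
```python
from h import *
o=st()
s=np.array([.5624,-.0914]);ex=np.array([np.cos(.044),np.sin(.044)])
dx=(o["tool_pos"][:2]-s)@ex; dz=o["tool_pos"][2]+.005-.024; print("lever rad",np.arctan2(dz,-dx)-np.radians(10))
T=read_camera("top");S=read_camera("scene")
print("tip now",*tri(T,(190+273/4.8,120+452/4.8),S,(220+151/3.5,90+372/3.5)))
T5=np.load("top5.npy",allow_pickle=True).item();S5=np.load("scene5.npy",allow_pickle=True).item()
a=[]
for c,(x,y) in ((T5,(225,180)),(T,(225,180)),(S5,(245,160)),(S,(245,160))):
    a.append(cv2.resize(c["color"][y:y+60,x:x+70,::-1],None,fx=5,fy=5,interpolation=2))
cv2.imwrite("pics/cmp.png",np.vstack([np.hstack(a[:2]),np.hstack(a[2:])]))
```

```text
t 14.08 tcp [ 0.5636 -0.1226  0.1137] yawx 2.51 z [ 0.  0. -1.] F [-3.47  1.02  4.67] gap 0.0157 j6 -0.46
lever rad 1.3948047785473034
tip now [0.44546357 0.07033361 0.08611534] 0.0005085554834202441
```

View pics/cmp.png

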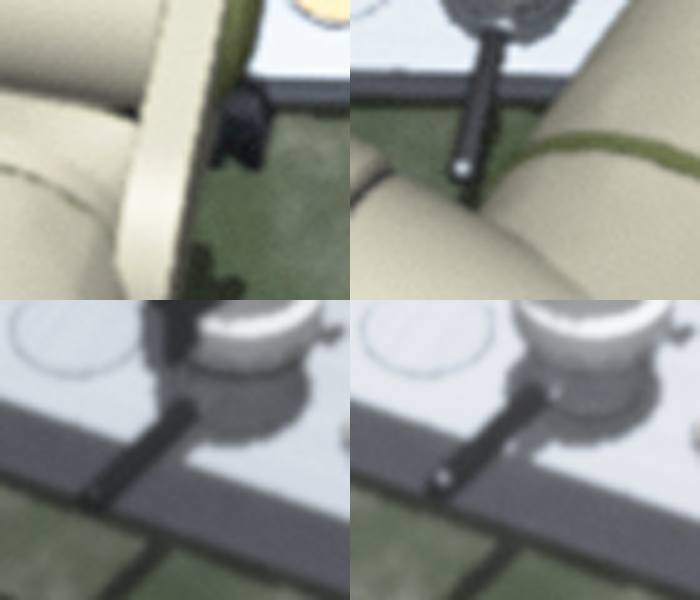

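```bash
python3 -c "
from bench import *
print(sign_off())"
```

```text
the job is handed in; nothing more can be done
None
```

The job is handed in with the pan raised under the sensor head and the gripper still holding the cam lever upright; `sign_off` gives no verdict.

I slid the pan by its handle about 88 mm along the bed, from the left ring to the middle ring, at constant height. I let go, backed off, and then led the cam lever along its arc.

- **Pan on the middle ring:** after release, its centre measured about 1 mm from the ring's centre in the wrist picture, with the lever still down. The estimates from the two ends of the handle agreed with that.
- **Lever at the end:** the angle worked out from the tool position is 1.395 rad, against 1.396 for the highest lift. The force at the grip was about 3.5 N along the spring's pull, and the jaws were 16 mm apart on the grip.
- **Pan lifted:** the handle tip was at 86 mm, against 75 mm at the start. That is about 11 mm of rise, where about 9.4 mm was expected. The difference is within camera accuracy, but the platen and seal travel were not measured directly.
- **Pan position when raised:** its centre worked out to about 1 mm from the middle ring.
- **Bystanders:** the dish stayed in place in the views taken. The bottle, vial and timer were well away from the arm's path, and I didn't measure them again. The clock stood at about 14 s of the 43 s allowed.

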